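# Open the childproof descaler bottle in its one-handed holder

### The arm

A 6-joint arm with a two-finger parallel gripper is mounted at the origin on the work surface; the furniture and walls round the work are solid. World frame = base frame: x ahead of the robot, y to its left, z up, the work surface at z = 0. Lengths are in m, angles in degrees, forces in N, time in s.
With the tool pointing down it reaches from about 0.3 to 1 m from the base axis. Payload 5.1 kg.
Tool frame: the origin (TCP) lies at the very end of the fingers, on their centre line; the grasp point (between the pads) lies 19 mm behind it; z points along the fingers, y is the line along which they close (so a half turn about z gives the same grasp; the last joint's range is limited). The gripper opens to 95 mm and grips with 3 to 60 N. Pads are 20 mm wide; open, the fingers measure 119 mm over their backs; the gripper's body (75 mm by 180 mm) begins 59 mm behind the grasp point.
Start: joints at [-80.478, 7.093, 94.555, -0, 78.352, -4.733], TCP at [0.16, -0.63, 0.215] pointing down, gripper open.
Joint ranges: [-149.61, 149.61], [-58.7, 133.49], [1.44, 155.28], [-77.14, 257.14], [18.33, 153.61], [-166.67, 166.67]. Speed limits (degrees/s): [147.25, 147.25, 180, 180, 180, 180].

### API

Orientations are given as a 3x3 rotation matrix whose columns are the frame's x, y, z axes.
In Python, from bench import arm, solver, state, viewer, sign_off, nets gives the robot as it stands. Calls block until the motion is done:
- arm.movep(position, orientation): joint-space move of the TCP to a pose.
- arm.line_to(position, orientation=None, feed=0.15): straight line of the TCP; orientation=None keeps the orientation; feed is the mean speed in m/s.
- arm.goto_joints(angles): joint-space move.
- arm.gripper_to(opening, squeeze=None): finger opening in m; squeeze is the grip in N (None keeps the last); returns when the fingers have stopped.
- arm.sleep(seconds).
- solver.ik(position, orientation): joint angles nearest the present ones, or None.
- state(): the state.
- viewer.capture(name): name is "scene" or "side" or "wrist"; returns a dict with "img" (420x560x3 uint8, red, green, blue), "z_map" (420x560 float32, m along the optical axis (not along the pixel's ray), 0 where there is no reading), "K" (3x3 intrinsics, pixels), "view" (4x4, takes a point from world to camera coordinates); the wrist camera has in their place "mount" (4x4, takes a point from camera to tool coordinates, whose origin is the TCP and whose axes are the flange's). Camera axes: x right, y down, z forward; pixel columns grow to the right and rows downward; lengths in m; the calibration is good to about 2 mm. A picture is of the moment at which its call begins: read the wrist's pose just before it.
A pose or a line that the arm cannot do raises arm.PlanningError and nothing moves.
- sign_off(): hands the job in; it is judged then, once.
Trained networks look in a picture, given as the dict that the camera call returned (one of the last four; its "shot" number tells which), for a name from the list of things; names that differ only in an ending like _2 or _b are one class to them, and where a whole thing is asked for, a point or a joint stands for the part that bears it (a point fixed in the world has none). Each returns a list of dicts, best first, with "conf" (0 to 1); they miss things now and then, are a little off and sometimes report something else, mostly with a low value. They report only what shows in the picture. A call takes as long as a camera call.
- nets.recognise(thing, picture): "position" ([x, y, z] in m, in world coordinates, good to about 4 mm: the middle of the surface that is visible of it).
- nets.silhouettes(thing, picture): "region" (420x560 bool, what is visible of it).
- nets.landmark_of(thing, picture): "position" ([x, y, z] in m, in world coordinates, good to about 4 mm: a listed point, or the origin of a listed thing).
The state is a dict: "time_s": time; "q": joint angles; "joint_velocities": joint speeds; "joint_efforts": joint torques, N m; "position": TCP position; "tcp_rot": TCP orientation; "force": force on the tool from outside, world axes, zero at the start; "moment": the same for the moment, N m; "width": finger opening in m; "grasp_force": force on a finger pad.
Only numpy, scipy, OpenCV 4.12 (cv2) and the standard library are available. Lean on these libraries where they do the work, as an engineer would, in place of code of your own. Each camera call takes 0.05 s, during which the arm holds its last target. There are 200 camera calls.

### The job

The kettle is due for descaling, so open the white descaler bottle that stands in the one-handed bottle holder: first swing the clamp's lever back and down past its dead centre to the stop, so that the rubber pad grips the bottle and it cannot turn. Then press the childproof cap down, turn it counter-clockwise (seen from above) about a sixth of a turn while it is pressed, and lift it off, without turning or shifting the clamped bottle and without moving the mug or the glass. Finish still holding the cap in the gripper, upright and still, well clear and directly above the bottle's mouth, with the clamp still locked; do not put the cap down or let it go.

Things in the scene. Friction and masses are not known exactly. Their poses are not given: they have to be found in the camera images.
- holder: one-handed bottle holder fixed to the worktop: pale wooden board 262 x 96 x 12 mm with a grey V cradle (84 mm high) and a steel push-pull toggle clamp. Origin at worktop height under the middle of the bottle's seat. x axis: along the board from the clamp to the cradle (roughly to the robot's left); z up. The lever swings in the holder's x-z plane about a pivot 136 mm towards -x, 50 mm up.
- lever_pivot (a point): pivot pin of the clamp's lever, 50 mm above the worktop; its axis is the holder's y axis
- clamp_lever (a joint): angle of the clamp's lever, rad: 0 = upright, growing as it swings away from the bottle (to the holder's -x) and down. Starts between 0 and 0.3, pad clear of the bottle. The pad meets the bottle between 0.6 and 0.9; dead centre is 1.57 (lever level), the stop 1.67, where the pad's spring keeps it locked. Needs under 6 N at the grip.
- lever_grip (a point): middle of the black round grip of the lever, 80 mm from the pivot along the lever; the grip is 18 mm thick and reaches from 55 to 102 mm from the pivot
- clamp_pad: round black rubber pad, 30 mm across, at the end of the clamp's plunger, 50 mm above the worktop. Origin in the middle of its face; it presses the bottle into the cradle with about 30 N when locked
- bottle: white plastic descaler bottle, loose, round, 60 mm across and 134 mm high to its mouth without the cap, about 0.4 kg, standing on the holder's board (12 mm above the worktop). Origin in the middle of its underside, z up. It stands up to 7 mm in front of the cradle and slides home when clamped. Its neck has three bayonet lugs.
- bottle_mouth (a point): middle of the bottle's mouth, 134 mm above its underside
- bottle_side (a point): a point on the bottle's cylindrical side, 30 mm from its axis and 50 mm above its underside (shows whether the bottle turns)
- cap: white ribbed cap, 47 mm across, 27 mm high, 0.06 kg. Origin: middle of its lower edge, z up; 116 mm above the bottle's underside when locked. A spring (5 N) holds its 3 lugs up in pockets under the neck's lugs. Pressed 4 to 5.5 mm down (10 to 13 N, 5.5 is the stop) it turns counter-clockwise seen from above (stiff, about 0.5 N m), and lifts off at 45 to 75 degrees of turn, 60 best.
- cap_top (a point): middle of the cap's top face, 27 mm above its lower edge
- mug: white mug, 89 mm wide and 88 mm high, behind the holder; leave it alone. Origin in the middle of its underside
- glass: clear straight drinking glass, 80 mm across and 91 mm high, behind the clamp's end of the holder; leave it alone. Origin in the middle of its underside

How it is judged:
By the outcome, as a careful person would: the job done as asked, in the order asked, and still so for the second after the job is handed in, while the arm keeps its last pose, push and grip.
It also fails if it takes over 42 s, if anything falls off the work surface, if the arm or the gripper's body presses on something with over 40 N, if the wrist force passes 120 N, or if a joint passes its speed limit or range.

## Working session

There is one attempt and no reset: what is moved stays moved. The work goes in short steps, each a Python script; the robot and the scene stay as the last script left them, time stands still between calls to the robot, and variables do not carry over. Pictures are saved under pics/ and viewed, at most 10 in all, crops included, and the job is handed in when it is done.

```bash
mkdir -p pics; ls; cat > h.py <<'E'
import numpy as np, cv2
from bench import arm, solver, state, viewer, sign_off, nets
def save(n,p): cv2.imwrite(f'pics/{n}.png',p['img'][:,:,::-1])
E
python3 - <<'E'
from h import *
np.set_printoptions(precision=4,suppress=True)
s=state(); print(s['time_s'],s['position'],s['tcp_rot'],s['force'])
for v in ('scene','side'):
    p=viewer.capture(v); save(v,p)
    V=np.linalg.inv(p['view']); print(v,V[:3,3],V[:3,2])
    for t in ['holder','lever_pivot','lever_grip','clamp_pad','bottle','bottle_mouth','cap','cap_top','mug','glass']:
        r=nets.landmark_of(t,p)
        print(t,[(np.round(d['position'],4),round(d['conf'],2),(lambda c:np.round((p['K']@c/c[2])[:2]))((p['view']@np.r_[d['position'],1])[:3])) for d in r[:2]])
print(state()['time_s'])
E
```

```text
bench.py
pics
0.0 [ 0.1599 -0.6294  0.2134] [[ 0.9692  0.2462 -0.0003]
 [ 0.2462 -0.9692  0.002 ]
 [ 0.0002 -0.002  -1.    ]] [0.6238 0.9042 0.1807]
scene [0.0042 0.3646 0.6866] [ 0.6275 -0.425  -0.6524]
holder [(array([ 0.4712,  0.0363, -0.0028]), 0.96, array([287., 288.]))]
lever_pivot [(array([ 0.4853, -0.0945,  0.0507]), 0.64, array([335., 241.]))]
lever_grip [(array([ 0.4867, -0.1018,  0.1252]), 0.76, array([341., 212.])), (array([ 0.6136, -0.1324,  0.0046]), 0.23, array([313., 217.]))]
clamp_pad [(array([ 0.4761, -0.0044,  0.0524]), 0.61, array([303., 260.]))]
bottle [(array([0.474 , 0.0374, 0.0135]), 0.77, array([285., 282.])), (array([0.4732, 0.0368, 0.0003]), 0.67, array([286., 286.]))]
bottle_mouth [(array([0.473 , 0.0344, 0.1478]), 0.91, array([289., 233.])), (array([ 0.4752, -0.0065,  0.0522]), 0.38, array([304., 260.]))]
cap [(array([0.4662, 0.0338, 0.1278]), 0.65, array([291., 243.]))]
cap_top [(array([0.4708, 0.031 , 0.1495]), 0.69, array([291., 232.]))]
mug [(array([ 0.6236, -0.0237,  0.0018]), 0.61, array([272., 232.]))]
glass []
side [0.1645 0.2957 0.8073] [ 0.4302 -0.3568 -0.8292]
holder [(array([0.476 , 0.0408, 0.0036]), 0.6, array([277., 282.]))]
lever_pivot [(array([ 0.4831, -0.0992,  0.0476]), 0.68, array([338., 222.]))]
lever_grip [(array([ 0.4841, -0.0978,  0.1336]), 0.89, array([343., 193.]))]
clamp_pad [(array([ 0.4827, -0.0098,  0.0502]), 0.55, array([298., 249.]))]
bottle [(array([0.4722, 0.0345, 0.0107]), 0.6, array([281., 279.])), (array([0.4485, 0.0453, 0.0638]), 0.16, array([286., 278.]))]
bottle_mouth [(array([ 0.4836, -0.0987,  0.0476]), 0.3, array([338., 222.]))]
cap [(array([0.474 , 0.0409, 0.1296]), 0.63, array([278., 244.]))]
cap_top [(array([0.4739, 0.0355, 0.154 ]), 0.9, array([281., 234.]))]
mug [(array([ 0.622 , -0.0239, -0.0015]), 0.79, array([256., 208.]))]
glass [(array([ 0.6063, -0.1315,  0.0009]), 0.77, array([305., 184.]))]
1.1
```

View pics/scene.png

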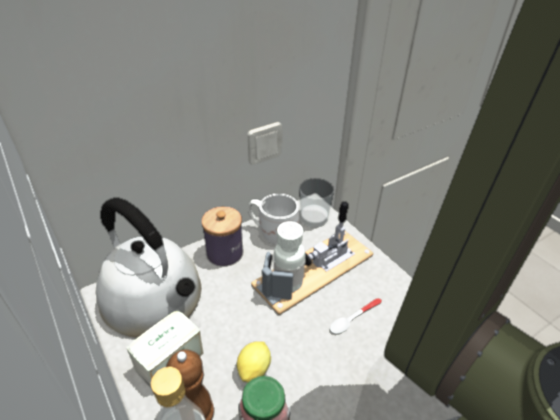

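View pics/side.png

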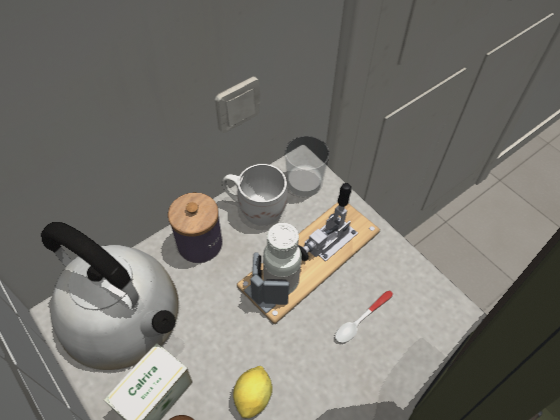

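```bash
python3 - <<'E'
from h import *
np.set_printoptions(precision=4,suppress=True)
H={}
for v in ('scene','side'):
    p=viewer.capture(v); z=p['z_map']; K=p['K']
    vv,uu=np.nonzero(z>0); d=z[vv,uu]
    c=np.stack([(uu-K[0,2])/K[0,0]*d,(vv-K[1,2])/K[1,1]*d,d,np.ones_like(d)])
    w=(np.linalg.inv(p['view'])@c)[:3]
    for x,y,h in w.T[::2]:
        k=(int(np.floor(x/.05)),int(np.floor(y/.05))); H[k]=max(H.get(k,-9),h)
print('max height cm; cols y from .45 to -.9, rows x')
for i in range(19,-3,-1): print('%5.2f'%(i*.05),' '.join('%4d'%round(H[(i,j)]*100) if (i,j) in H else '   .' for j in range(8,-19,-1)))
p=viewer.capture('wrist'); print(p['mount'],p['K'])
E
```

```text
max height cm; cols y from .45 to -.9, rows x
 0.95    .    .    .    .    .    .    .    .    .    .    .    .    .    .    .    .    .    .    .    .    .    .    .    .    .    .    .
 0.90    .    .    .    .    .    .    .    .    .    .    .    .    .    .    .    .    .    .    .    .    .    .    .    .    .    .    .
 0.85    .    .    .    .    .    .    .    .    .    .    .    .    .    .    .    .    .    .    .    .    .    .    .    .    .    .    .
 0.80    .    .    .    .    .    .    .    .    .    .    .    .    .    .    .    .    .    .    .    .    .    .    .    .    .    .    .
 0.75    .    .    .    .    .    .    .    .    .    .    .    .    .    .    .    .    .    .    .    .    .    .    .    .    .    .    .
 0.70    .   48   52   52   51   51   50   49   49   48   48   47   46   46   45    .    .    .    .    .    .    .    .    .    .    .    .
 0.65    .   49   52   52   51   51   50   50   49   48   48   47   46   46   45   45   44   44   43   42   42   41   41   40   39   39    7
 0.60    .   40   22   24   12    9   12   12    9    9    9    9  
[... 1579 characters left out ...]
    .    .    .    .    .    .    .    .    .
 0.00    .    .    .    .    .    .    .   30   30   30    .    .    .    .    .    .    .    .    .    .    .    .    .    .    .    .    .
-0.05    .    .    .    .    .    .    .    .    .    .    .    .    .    .    .    .    .    .    .    .    .    .    .    .    .    .    .
-0.10    .    .    .    .    .    .    .    .    .    .    .    .    .    .    .    .    .    .    .    .    .    .    .    .    .    .    .
[[ 0.0008 -0.9689 -0.2475  0.0694]
 [ 1.      0.0008 -0.0001 -0.0003]
 [ 0.0003 -0.2475  0.9689 -0.1706]
 [ 0.      0.      0.      1.    ]] [[316.652    0.     277.5888]
 [  0.     316.652  208.3222]
 [  0.       0.       1.    ]]
```

```bash
cat >> h.py <<'E'
def Rt(xdir): # tool down, tool x along horizontal dir
    x=np.r_[np.asarray(xdir,float)[:2],0]; x/=np.linalg.norm(x); z=np.array([0,0,-1.]); return np.stack([x,np.cross(z,x),z],1)
def wcap():
    s=state(); p=viewer.capture('wrist')
    T=np.eye(4); T[:3,:3]=s['tcp_rot']; T[:3,3]=s['position']; p['c2w']=T@p['mount']; return p
def pix(p,X):
    c=np.linalg.inv(p['c2w'])@np.r_[X,1]; return (p['K']@c[:3]/c[2])[:2]
def cloud(p,m):
    z=p['z_map']; m=m&(z>0); v,u=np.nonzero(m); d=z[v,u]; K=p['K']
    return (p['c2w']@np.stack([(u-K[0,2])/K[0,0]*d,(v-K[1,2])/K[1,1]*d,d,np.ones_like(d)]))[:3].T
E
python3 - <<'E'
from h import *
np.set_printoptions(precision=4,suppress=True)
R=Rt([0.08,-1])
print(state()['q'],solver.ik([.47,-.03,.33],R),solver.ik([.47,-.03,.33],-R*[1,1,-1]))
for i,P in enumerate([[.47,-.10,.33],[.47,-.03,.31]]):
    arm.movep(P,R) if i==0 else arm.line_to(P,feed=.2)
    p=wcap(); save('w%d'%i,p); print(state()['time_s'],state()['position'])
    for t in ['holder','lever_pivot','lever_grip','clamp_pad','bottle','bottle_mouth','cap_top','glass']:
        r=nets.landmark_of(t,p)
        print(t,[(np.array(d['position']),round(d['conf'],2),np.round(pix(p,d['position']))) for d in r[:2]])
    for t,zz in [('cap',.15),('lever_grip',.1)]:
        r=nets.silhouettes(t,p)
        if r:
            c=cloud(p,r[0]['region']); zt=np.percentile(c[:,2],95); top=c[c[:,2]>zt-.004]
            print(t,r[0]['conf'],len(c),'top z',zt,'mean',top.mean(0),'ext',np.ptp(top,axis=0),'mid',(top.max(0)+top.min(0))/2,'all',c.mean(0),c.min(0),c.max(0))
print(state()['time_s'],state()['q'],state()['force'])
E
```

```text
[-80.4778   7.0929  94.5562  -0.0005  78.3509  -4.732 ] [-10.1873 -18.824  107.5947  -0.      91.2293 165.2388] [-10.1873 -18.824  107.5947  -0.      91.2293 -14.7612]
3.7 [ 0.47   -0.1004  0.3298]
holder [(array([0.4722, 0.0386, 0.0036]), 0.67, array([270., 254.])), (array([0.4506, 0.0527, 0.0598]), 0.35, array([282., 278.]))]
lever_pivot [(array([ 0.485 , -0.1003,  0.0495]), 0.82, array([267., 176.]))]
lever_grip [(array([ 0.487 , -0.0986,  0.1319]), 0.63, array([263., 188.]))]
clamp_pad [(array([ 0.4746, -0.013 ,  0.0485]), 0.54, array([270., 234.]))]
bottle [(array([0.4728, 0.0313, 0.0131]), 0.93, array([269., 253.]))]
bottle_mouth []
cap_top []
glass [(array([ 0.6143, -0.1356,  0.0017]), 0.95, array([186., 142.]))]
cap 0.52 311 top z 0.15750124478723024 mean [0.4714 0.0436 0.1628] ext [0.0389 0.1868 0.2678] mid [ 0.4712 -0.0368  0.288 ] all [0.4714 0.0436 0.1559] [ 0.4518 -0.1302 -0.0016] [0.4907 0.1612 0.4219]
lever_grip 0.84 349 top z 0.15278210313700102 mean [ 0.4834 -0.1019  0.1515] ext [0.0148 0.015  0.0046] mid [ 0.4835 -0.1014  0.1513] all [ 0.4828 -0.1004  0.1145] [ 0.47
[... 595 characters left out ...]
rray([0.4704, 0.0307, 0.1291]), 0.23, array([273., 241.]))]
cap_top [(array([0.472 , 0.0352, 0.1538]), 0.71, array([271., 253.]))]
glass [(array([ 0.6136, -0.1322,  0.0017]), 0.61, array([184.,  95.]))]
cap 0.8 1490 top z 0.15695352032216509 mean [0.472  0.0338 0.1558] ext [0.0447 0.0447 0.0051] mid [0.472  0.0346 0.1555] all [0.4722 0.031  0.1536] [0.4495 0.0114 0.108 ] [0.495  0.0569 0.158 ]
lever_grip 0.88 368 top z 0.1530462417909701 mean [ 0.4836 -0.1013  0.1516] ext [0.0154 0.0148 0.0055] mid [ 0.4839 -0.1011  0.152 ] all [ 0.4824 -0.0946  0.12  ] [ 0.4724 -0.1097  0.015 ] [ 0.492  -0.0601  0.1548]
5.2667 [-10.211  -18.6463 109.3243  -0.0025  89.3189 165.2353] [ 0.1858 -0.0746 -0.3216]
```

View pics/w1.png

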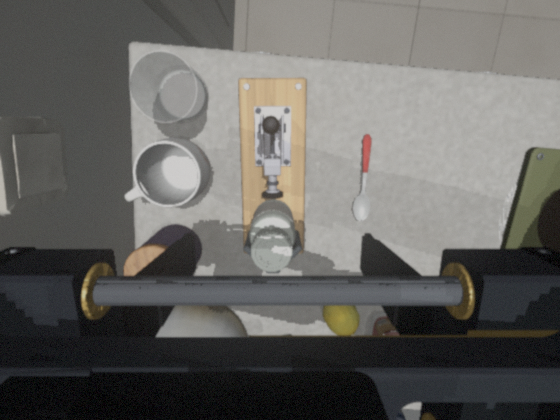

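```bash
cat >> h.py <<'E'
d=np.array([-.085,.9964,0]); piv=np.array([.4838,-.0978,.05]); RL=Rt(-d)
def tl(a,r=.080,dz=-.010): return piv-d*r*np.sin(a)+np.array([0,0,r*np.cos(a)+dz])
E
python3 - <<'E'
from h import *
np.set_printoptions(precision=3,suppress=True)
arm.gripper_to(.045,25)
a=.04; P=tl(a)
arm.movep(P+[0,0,.10],RL); arm.line_to(P,feed=.2); arm.gripper_to(0.0,25)
s=state(); print(s['time_s'],s['width'],s['grasp_force'],s['force'])
for a in [.3,.55,.8,1.0,1.2,1.4,1.57,1.70]:
    arm.line_to(tl(a),feed=.12); s=state(); print(a,s['time_s'],s['position']-tl(a),s['force'],s['width'])
p=viewer.capture('side'); save('s2',p)
for t in ['lever_grip','lever_pivot','clamp_pad','cap_top']: print(t,[(np.array(q['position']),q['conf']) for q in nets.landmark_of(t,p)[:1]])
E
```

```text
7.9917 0.01779205784340125 25.000302493572235 [-4.478  0.09   6.949]
0.3 8.3167 [-0.001 -0.001  0.   ] [-4.806 -1.028  4.929] 0.01733412442780085
0.55 8.6333 [-0.    -0.001  0.001] [-4.011 -2.964  5.652] 0.01719060558919504
0.8 8.95 [-0.    -0.002  0.001] [-5.442 -3.974  3.859] 0.017512789550636444
1.0 9.2333 [-0.    -0.002  0.001] [-5.58  -5.988  5.934] 0.017298146058677376
1.2 9.5167 [-0.    -0.003  0.001] [-4.892 -8.006  4.324] 0.017509924705242905
1.4 9.8 [-0.    -0.003  0.   ] [-5.501 -7.783  3.784] 0.017398260643009044
1.57 10.0667 [-0.    -0.003  0.   ] [-4.06  -8.346  2.161] 0.017593554553729407
1.7 10.3167 [-0.    -0.003  0.   ] [-4.638 -9.583  1.468] 0.017330811549161475
lever_grip [(array([ 0.494, -0.181,  0.056]), 0.77)]
lever_pivot [(array([ 0.479, -0.101,  0.049]), 0.69)]
clamp_pad [(array([0.481, 0.004, 0.053]), 0.43)]
cap_top [(array([0.471, 0.04 , 0.153]), 0.78)]
```

View pics/s2.png

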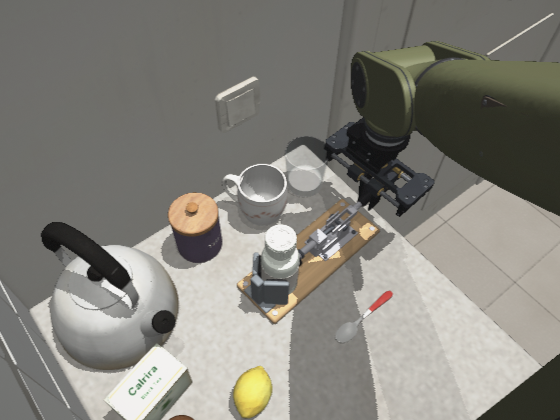

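```bash
python3 - <<'E'
from h import *
np.set_printoptions(precision=3,suppress=True)
P0=np.array(state()['position'])
for k in range(1,6):
    arm.line_to(P0+[0,0,-.0015*k],feed=.03); s=state(); print(s['time_s'],s['position'][2],s['force'])
    if s['force'][2]>14: break
arm.gripper_to(.045)
s=state(); print(s['time_s'],s['force'],s['position'])
arm.line_to(s['position']+np.array([0,0,.12]),feed=.25)
arm.gripper_to(.09,25)
arm.movep([.47,-.04,.33],RL); p=wcap(); save('w2',p); print(state()['time_s'])
for t in ['cap','lever_grip','clamp_pad']:
    r=nets.silhouettes(t,p)
    if r:
        m=cv2.erode(r[0]['region'].astype(np.uint8),np.ones((3,3)))>0
        c=cloud(p,m); zt=np.percentile(c[:,2],90); top=c[c[:,2]>zt-.004]
        print(t,r[0]['conf'],'top z',zt,'mean',top.mean(0),'mid',(top.max(0)+top.min(0))/2,np.ptp(top,axis=0),c.mean(0),c.min(0),c.max(0))
for t in ['cap_top','lever_grip','lever_pivot','clamp_pad','bottle','glass','mug']: print(t,[(np.array(q['position']),q['conf'],np.round(pix(p,q['position']))) for q in nets.landmark_of(t,p)[:1]])
print(state()['time_s'])
E
```

```text
10.8167 0.02840063351934321 [-1.466 -1.492  2.019]
11.0667 0.02688861066665118 [-2.524 -2.612  1.104]
11.3167 0.02538686146484242 [-2.814 -4.058  2.336]
11.5667 0.023857657262085025 [-2.29  -3.078  1.34 ]
11.8167 0.022334035230937507 [-3.31  -3.635  1.75 ]
12.5083 [ 0.186  0.063 -0.93 ] [ 0.49  -0.179  0.022]
15.0333
cap 0.57 top z 0.15685721774223862 mean [0.472 0.037 0.156] mid [0.472 0.038 0.156] [0.043 0.044 0.006] [0.472 0.035 0.154] [0.45  0.016 0.132] [0.493 0.061 0.159]
lever_grip 0.74 top z 0.05549582628161945 mean [ 0.486 -0.128  0.054] mid [ 0.485 -0.124  0.056] [0.02  0.127 0.008] [ 0.488 -0.15   0.052] [ 0.475 -0.197  0.015] [ 0.498 -0.06   0.06 ]
clamp_pad 0.43 top z 0.06539505558012576 mean [0.475 0.004 0.064] mid [0.475 0.004 0.065] [0.02  0.006 0.007] [0.475 0.004 0.062] [ 0.463 -0.     0.054] [0.486 0.008 0.068]
cap_top [(array([0.469, 0.038, 0.155]), 0.75, array([272., 257.]))]
lever_grip [(array([ 0.491, -0.178,  0.039]), 0.73, array([270.,  74.]))]
lever_pivot [(array([ 0.484, -0.095,  0.047]), 0.61, array([270., 137.]))]
clamp_pad [(array([0.474, 0.006, 0.05 ]), 0.71, array([271., 209.]))]
bottle [(array([0.473, 0.037, 0.015]), 0.55, array([271., 222.]))]
glass [(array([ 0.616, -0.132,  0.001]), 0.87, array([185., 103.]))]
mug [(array([ 0.621, -0.024, -0.   ]), 0.62, array([181., 174.]))]
15.5333
```

View pics/w2.png

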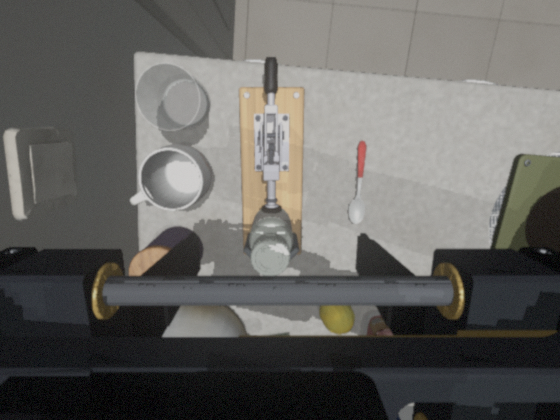

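```bash
python3 - <<'E'
from h import *
np.set_printoptions(precision=4,suppress=True)
p=wcap(); c=cloud(p,np.ones((420,560),bool))
l=(c-piv)@d; w=(c-piv)@np.array([d[1],-d[0],0])
for a in np.arange(-.11,-.02,.01):
    k=(abs(l-a)<.004)&(abs(w)<.012)&(c[:,2]>.02)&(c[:,2]<.1)
    if k.sum(): print(round(a,3),k.sum(),np.percentile(c[k,2],[80,95]),c[k,0].mean())
k=(c[:,2]>.150)&(c[:,2]<.165)&(np.hypot(c[:,0]-.472,c[:,1]-.0375)<.03)
xy=c[k,:2]; print(k.sum(),(xy.max(0)+xy.min(0))/2,np.ptp(xy,axis=0),np.median(c[k,2]), cv2.minEnclosingCircle(xy.astype(np.float32)))
for v in('scene','side'):
    q=viewer.capture(v); print(v,[r['position'] for r in nets.landmark_of('cap_top',q)[:1]])
print(state()['time_s'])
E
```

```text
-0.1 40 [0.0488 0.0494] 0.49122103252208793
-0.09 93 [0.0508 0.0517] 0.4906991602371614
-0.08 89 [0.0511 0.0522] 0.490156724356824
-0.07 87 [0.0522 0.0534] 0.48938358372118873
-0.06 91 [0.0533 0.0544] 0.48819194161483276
-0.05 52 [0.0507 0.0514] 0.4874871240830728
-0.04 63 [0.0528 0.0539] 0.48670236296701985
-0.03 76 [0.0541 0.0547] 0.48576448741247774
1152 [0.4716 0.0393] [0.046  0.0464] 0.15574380837650487 ((0.4713933765888214, 0.03906158730387688), 0.02369958721101284)
scene [[0.474, 0.0364, 0.1508]]
side [[0.472, 0.0397, 0.1547]]
15.7833
```

```bash
python3 - <<'E'
from h import *
np.set_printoptions(precision=4,suppress=True)
C=np.array([.4716,.0388,.135])
arm.gripper_to(.07); arm.movep(C+[0,0,.06],RL)
f0=np.array(state()['force']); arm.line_to(C,feed=.12)
print(state()['force']-f0,state()['position'])
arm.gripper_to(.03,58); s=state(); print('grip',s['time_s'],s['width'],s['grasp_force'],s['force']-f0,s['position'])
z=0
for z in [.002,.0035,.0045,.005,.0055,.006]:
    arm.line_to(C-[0,0,z],feed=.03); s=state(); print(z,s['position'][2],s['force']-f0,s['time_s'])
    if s['force'][2]-f0[2]>11.3 : break
np.save('z.npy',[z,*f0])
p=wcap(); save('w3',p)
E
```

```text
Traceback (most recent call last):
host.PlanningError: the arm cannot take that pose within its joint ranges
```

```bash
cat >> h.py <<'E'
def rz(a): a=np.radians(a); c,s=np.cos(a),np.sin(a); return np.array([[c,-s,0],[s,c,0],[0,0,1]])
C=np.array([.4716,.0388,.135]); RC=rz(30)@RL
E
python3 - <<'E'
from h import *
np.set_printoptions(precision=4,suppress=True)
print(state()['time_s'],solver.ik(C,RC),solver.ik(C,rz(65)@RC))
arm.movep(C+[0,0,.06],RC)
f0=np.array(state()['force']); arm.line_to(C,feed=.12)
print(state()['force']-f0,state()['position'])
arm.gripper_to(.03,58); s=state(); print('grip',s['time_s'],s['width'],s['grasp_force'],s['force']-f0,s['position'])
z=0
for z in [.002,.0035,.0045,.005,.0055,.006]:
    arm.line_to(C-[0,0,z],feed=.03); s=state(); print(z,s['position'][2],s['force']-f0,s['time_s'])
    if s['force'][2]-f0[2]>11.3 : break
np.save('z.npy',[z,*f0])
E
```

```text
16.375 [ -1.8007 -12.3093 121.1411  -0.      71.1682 143.3234] [ -1.8007 -12.3093 121.1411  -0.      71.1682  78.3234]
[-0.0039 -0.9756  0.5686] [0.4724 0.0385 0.1361]
grip 18.2417 0.045355336574579984 58.00129112787545 [-1.0719 -0.6594  3.829 ] [0.4718 0.0387 0.1355]
0.002 0.13387834449207794 [-2.7038 -1.137   5.6356] 18.4917
0.0035 0.13272709613105255 [-3.4433 -1.385   6.9385] 18.7417
0.0045 0.13194786413066847 [-3.4276 -0.6482  7.9292] 18.9917
0.005 0.13159004477345568 [-2.9547 -1.0302  9.2475] 19.2417
0.0055 0.1311870503326919 [-4.942  -0.6466  9.0671] 19.4917
0.006 0.13078214502115548 [-4.6056 -0.9721  9.5325] 19.7417
```

```bash
python3 - <<'E'
from h import *
np.set_printoptions(precision=4,suppress=True)
f0=np.load('z.npy')[1:]
for z in [.0066,.0072,.0078]:
    arm.line_to(C-[0,0,z],feed=.03); arm.sleep(.1); s=state(); print(z,s['position'][2],s['force']-f0,s['time_s'])
    if s['force'][2]-f0[2]>11: break
np.save('z.npy',[z,*f0])
P=C-[0,0,z]
for a in (8,16):
    arm.goto_joints(solver.ik(P,rz(a)@RC)); s=state()
    r=rz(30).T@0 if 0 else np.degrees(np.arctan2(*(RC.T@s['tcp_rot'])[[1,0],0])); print(a,r,s['position'],s['force']-f0,s['moment'],s['width'],s['time_s'])
p=wcap(); save('w3',p)
E
```

```text
0.0066 0.13033516858321076 [-5.6712 -1.6482  9.9474] 20.0917
0.0072 0.130013419416044 [-6.1573 -1.0221 11.5147] 20.4417
8 -7.977928378576227 [0.4721 0.0386 0.13  ] [-6.4478 -2.3629 11.4549] [-0.1363  0.9488 -0.2473] 0.046126990570010934 20.7
16 -15.96775519489565 [0.4722 0.0386 0.13  ] [-3.9898 -1.3101 10.7474] [-0.1142  0.928  -0.2568] 0.045508867013907814 20.9583
```

View pics/w3.png

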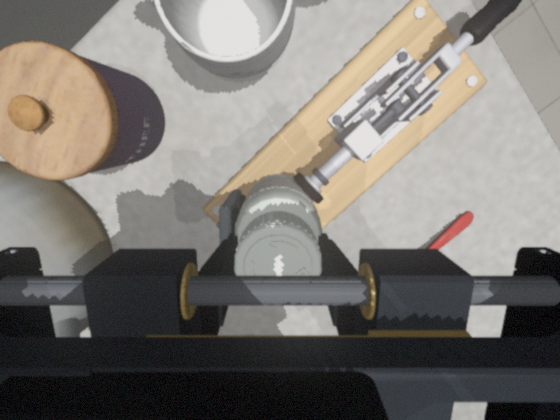

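```bash
python3 - <<'E'
from h import *
np.set_printoptions(precision=4,suppress=True)
z,*f0=np.load('z.npy'); P=C-[0,0,z]; f0=np.array(f0)
for a in (30,45,61):
    arm.goto_joints(solver.ik(P,rz(a)@RC)); s=state()
    print(a,s['position'],s['force']-f0,s['moment'],s['width'],s['time_s'])
p=wcap(); save('w4',p)
a=cv2.imread('pics/w3.png')[165:275,205:350]; b=cv2.imread('pics/w4.png')[165:275,205:350]
cv2.imwrite('pics/cmp.png',cv2.resize(np.vstack([a,b]),None,fx=2.6,fy=2.6,interpolation=cv2.INTER_CUBIC))
E
```

```text
30 [0.4723 0.0387 0.13  ] [-5.6694 -1.4614 11.3981] [-0.1141  0.9305 -0.2821] 0.045707665823472056 21.35
45 [0.4723 0.0387 0.13  ] [-4.8174 -1.7033 12.0457] [-0.0897  0.9471 -0.2923] 0.045522214758765674 21.7083
61 [0.4722 0.0388 0.13  ] [-5.1916 -0.6594 11.0695] [-0.0483  0.9395 -0.3534] 0.04536274881282814 22.0833
```

View pics/cmp.png

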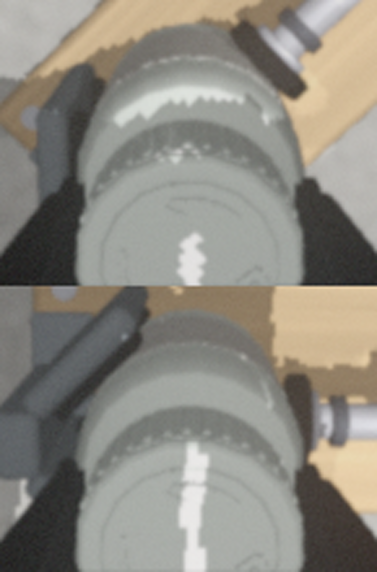

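```bash
python3 - <<'E'
from h import *
p=wcap(); K=p['K']; M=np.linalg.inv(p['mount'])
# cap axis in tool frame ~ origin (offset y/x<1mm); cap top: z_tool = -(0.151-0.130)
n=300; g=(np.arange(n)-n/2)/n*.05
X,Y=np.meshgrid(g,g); pts=np.stack([-Y,X,np.full_like(X,-.0205),np.ones_like(X)],-1)@M.T  # up in pic = +toolx
u=(K[0,0]*pts[...,0]/pts[...,2]+K[0,2]).astype(np.float32); v=(K[1,1]*pts[...,1]/pts[...,2]+K[1,2]).astype(np.float32)
o=[]
pol=[]
for f in('w3','w4'):
    im=cv2.cvtColor(cv2.imread(f'pics/{f}.png'),cv2.COLOR_BGR2GRAY)
    r=cv2.remap(im,u,v,cv2.INTER_CUBIC)
    o.append(cv2.createCLAHE(4,(4,4)).apply(r))
cv2.imwrite('pics/rect.png',np.hstack(o))
E
```

```text
(no output)
```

View pics/rect.png

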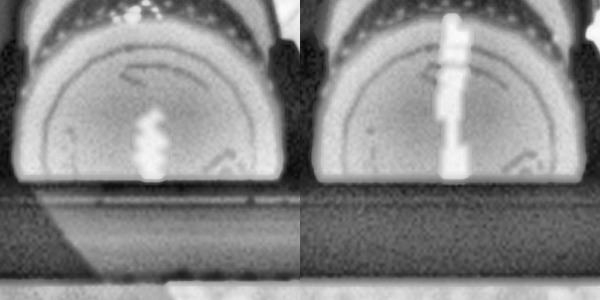

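```bash
python3 - <<'E'
from h import *
np.set_printoptions(precision=4,suppress=True)
z,*f0=np.load('z.npy'); P=C-[0,0,z]; f0=np.array(f0); ok=1
for h in (.004,.008,.011,.014,.018,.024,.034):
    arm.line_to(P+[0,0,h],feed=.04); s=state(); print(h,s['position'],s['force']-f0,s['width'],s['time_s'])
    if s['force'][2]-f0[2]<-6: ok=0; break
if ok:
    arm.line_to(P+[0,0,.12],feed=.12); arm.sleep(.3)
    s=state(); print(s['position'],s['width'],s['grasp_force'],s['force']-f0,s['time_s'])
    q=viewer.capture('side'); save('s5',q)
    for t in ['bottle_mouth','cap','bottle','lever_grip','mug','glass']: print(t,[(np.array(r['position']),r['conf']) for r in nets.landmark_of(t,q)[:1]])
E
```

```text
0.004 [0.472  0.0389 0.1333] [-4.3413 -0.6599  8.8591] 0.04572260866631441 22.4333
0.008 [0.4721 0.0388 0.1361] [ 0.6353 -0.4366  3.0048] 0.0457540117040761 22.6833
0.011 [0.4712 0.0388 0.1382] [-0.118  -1.3437 -0.3733] 0.04567519070340212 22.9333
0.014 [0.4716 0.0388 0.1418] [-0.4757 -0.7827 -0.4384] 0.04573394285371204 23.1833
0.018 [0.4719 0.0388 0.1463] [ 0.8662 -1.1866  0.0822] 0.045971962396760664 23.4333
0.024 [0.4719 0.0388 0.1523] [-0.1449 -0.7146 -0.2694] 0.0456950435449366 23.7333
0.034 [0.4719 0.0388 0.1623] [ 0.0841 -0.5668 -0.0736] 0.04552600084134492 24.1333
[0.4713 0.0388 0.2471] 0.0458457401959922 57.99988204613328 [-1.7234 -0.2438 -0.5004] 25.3
bottle_mouth [(array([0.4735, 0.0374, 0.1432]), 0.77)]
cap [(array([0.4779, 0.0047, 0.05  ]), 0.73)]
bottle [(array([0.4704, 0.0377, 0.0105]), 0.87)]
lever_grip [(array([ 0.4921, -0.1829,  0.0417]), 0.9)]
mug [(array([ 0.6206, -0.0233, -0.001 ]), 0.52)]
glass [(array([ 0.6082, -0.1302,  0.0013]), 0.94)]
```

```bash
ls pics
```

```text
cmp.png
rect.png
s2.png
s5.png
scene.png
side.png
w0.png
w1.png
w2.png
w3.png
w4.png
```

View pics/s5.png

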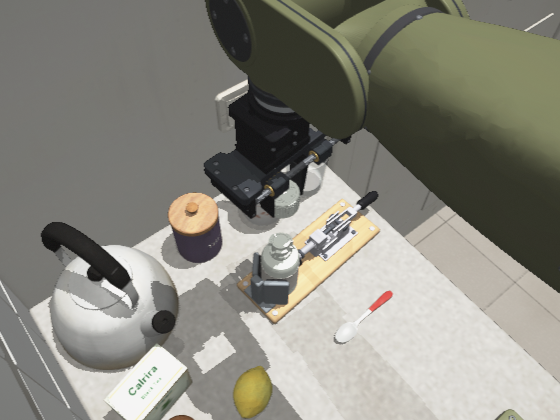

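The cap is in the gripper at (285,195), above the open bottle neck at (281,245). The lever is still down at (370,198), and the mug and glass have not moved.

```bash
python3 - <<'E'
from h import *
print(sign_off(), state()['time_s'])
E
```

```text
the job is handed in; nothing more can be done
the job is handed in; nothing more can be done
```

The clamp is locked, the cap is off and held upright about 12 cm above the bottle's mouth, the bottle, mug and glass show no measurable movement during the opening, and the job was handed in at about 25 s; the verdict was not shown.

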